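Park the raclette pans under the grill and turn the catches

TASK

Pack up the little table grill so that it can be carried: slide the two small square pans, one into each bay under the grill plate, level and handle outwards, until they stop at the back, then turn both catches fully across the fronts of the pans so that they cannot slide out. A catch that stands in the way of its bay must first be swung aside. Leave everything else on the worktop where it stands.

Things in the scene. Friction and masses are not known exactly. Their poses are not given: they have to be found in the camera images.
- grill: two-pan table grill, fixed. Origin on the worktop under the middle of the deck's front edge; x = back into the bays, y = left, z up. Black deck x = 0 to 88 mm, y = -99 to 99, z = 28 to 66 mm, front corners rounded, dial at y = 0. Dark base plate 8 mm thick, x = -50 to 90 mm, y = -138 to 138, an apron before the deck. Carrying loops at its sides, x = 18 to 72 mm, out to y = 122, z under 52 mm
- home_left (a point): where the origin of a pan lies when home in the left bay (grill x = 23, y = 50, z = 8 mm; axes those of the grill; pan's x along grill's x, handle outside). Bay: under the deck, 88 mm wide, floor z = 8, ceiling z = 28 mm: 20 mm for a pan 15 mm high; the stop is at grill x = 64 mm, the home pan's front rim at x = -18 mm. A 12 mm divider with a round nose parts the bays. Either pan fits either bay
- home_right (a point): the same for the right bay (grill x = 23, y = -50, z = 8 mm)
- pan_a: small square pan, dark steel, 0.13-0.24 kg. Tray 82 x 80 mm (x, y), 15 mm high, open above, empty. Origin: middle of the tray's underside; z up. Straight black handle along -x: 15 mm wide (y), from x = -66 to -138 mm, its underside 16 and its top 30 mm above the tray's underside. It starts on the worktop in front of the grill, handle to the left
- pan_b: small square pan, dark steel, 0.13-0.24 kg. Tray 82 x 80 mm (x, y), 15 mm high, open above, empty. Origin: middle of the tray's underside; z up. Straight black handle along -x: 15 mm wide (y), from x = -66 to -138 mm, its underside 16 and its top 30 mm above the tray's underside. It starts on the chopping board, handle to the right
- catch_left (a joint): angle of the steel swivel catch on the base's left front corner, rad. 0 = closed: arm points right, across the left bay's mouth; grows as the arm swings towards the robot (clockwise from above) to 1.5 = open, arm along grill -x. Below about 1.15 it stands in a pan's path. Friction 0.04 N m, stays where left, hard stops; closes fully only if the pan is within about 7 mm of home
- catch_right (a joint): the mirror-image catch on the right front corner. 0 = closed: arm points left, across the right bay's mouth; grows as the arm swings towards the robot (counter-clockwise from above) to 1.5 = open, arm along grill -x
- wing_left (a point): point on the left catch's upright pivot axis (grill x = -32, y = 126 mm), 56 mm above the worktop; axes those of the grill, does not turn. The thumb wing to turn it by stands there: a plate 9 mm thick, 34 mm long along the arm, z = 20 to 61 mm. The arm: 58 mm from pivot to tip, 12 mm wide, z = 11 to 20 mm
- wing_right (a point): the same point of the right catch (grill x = -32, y = -126 mm)
- board: wooden chopping board, 170 x 240 x 21 mm, lying flat, pan_b on it; origin middle of its underside; leave it
- timer: wind-up kitchen timer, red cap, 70 mm across, 43 mm high, left of the grill; origin middle of its underside; leave it
- shaker: glass shaker with steel cap, 44 mm across, 100 mm high, standing right of the pans on the strip before the sink; leave it
- spice_jar: spice jar with dark cap, 41 mm across, 105 mm high, left of the grill; leave it
- tin: food tin, 76 mm across, 58 mm high, left of and behind the grill; leave it
- lidded_jar: seasoning jar with red cap, 76 mm across, 137 mm high, behind the grill on the left; leave it
- oil_bottle: oil bottle, 61 mm across, 268 mm high, behind the grill on the right; leave it

How it is judged:
By the outcome, as a careful person would: the job done as asked, in the order asked, and still so for the second after the job is handed in, with the robot touching nothing.
It also fails if it takes over 72 s, if anything falls off the work surface, if the arm or the gripper's body presses on something with over 40 N, if the wrist force passes 120 N, or if a joint passes its speed limit or range.

ROBOT

A 6-joint arm with a two-finger parallel gripper is mounted at the origin on a cart in front of the work surface, level with it; the furniture and walls round the work are solid. World frame = base frame: x ahead of the robot, y to its left, z up, the work surface at z = 0. Lengths are in m, angles in rad, forces in N, time in s.
With the tool pointing down it reaches from about 0.3 to 0.75 m from the base axis. Payload 8.5 kg.
Tool frame: the origin (TCP) lies midway between the tips of the shut fingers; the grasp point (between the pads) lies 19 mm behind it (ctrl.grasp_offset is the distance from the TCP to the grasp point, in m); z points along the fingers, y is the line along which they close (so a half turn about z gives the same grasp; the last joint's range is limited). The gripper opens to 85 mm and grips with 20 to 120 N. Pads are 22 mm wide; open, the fingers measure 114 mm over their backs; the gripper's body (76 mm by 85 mm) begins 54 mm behind the grasp point. The pads swing forward as they close: fully open they stand 13 mm farther back than shut.
Start: joints at [-1.344, 0.381, 1.297, -0, 1.464, -0.215], TCP at [0.235, -0.497, 0.231] pointing down, gripper open.
Joint ranges: [-3.11, 3.11], [-0.89, 2.33], [0.22, 2.48], [-1.42, 4.56], [0.17, 2.85], [-2.88, 2.88]. Speed limits (rad/s): [2.39, 2.39, 3.14, 3.14, 3.14, 3.14].

INTERFACE

Orientations are given as a unit quaternion [x, y, z, w].
In Python, from workcell import ctrl, vision gives the robot as it stands.
- The arm moves only by the shell command python3 -m handwheel 'ROWS' [OPENING] [FORCE]. ROWS is JSON, a list of rows, each an object of numbers: "dx", "dy", "dz": the shift along the tool's x, y, z in units of 40 mm (1.0 is 40 mm); "rx", "ry", "rz": the turn, a rotation vector about the tool's x, y, z in units of 5 degrees (1.0 is 5 degrees). A call has 1 to 8 rows; each row shifts and turns the commanded pose from where the row before left it, along the tool's axes as they then stand; what a row does not reach is not made up. A row lasts 1/8 s, in which the tool goes at most 62.5 mm and 10.7 degrees, less where a joint would pass 70% of its speed; a pose out of reach is approached as far as the arm can. A call is refused whole if a number of a shift passes 1 or a number of a turn 1, either way. A call with a gripper value outside its range is refused whole. OPENING is the opening, from 0 (shut) to 1 (fully open), set as the call begins (- or left out, the last holds). The fingers move at their own pace and stop on an object; FORCE is the grip in N (left out, the last holds). Time passes only in rows, so rows that do not move let the fingers close. It gives the time, the measured TCP pose, the force, the opening and the grip force at its end, in the units of the state.
- ctrl.get_obs(): the state, without advancing time (a new reading comes with each control period).
- vision.grab_frame(name): name is "side" or "top"; returns the picture (384x512x3 uint8, red, green, blue); there is no depth.
- vision.camera_info(name): a dict with "fx", "fy", "cx", "cy" (pixels), "position" and "orientation" of the camera in the world. Camera axes: x right, y up, looking along -z (the intrinsics and any distortion apply to the point x, -y, -z); pixel columns grow to the right and rows downward; lengths in m; the calibration is good to about 2 mm. A picture is of the moment at which its call begins. camera_info takes no time and is no camera call.
- ctrl.sign_off(): hands the job in; it is judged then, once.
The state is a dict: "clock": time; "joint_positions": joint angles; "joint_velocities": joint speeds; "effort": joint torques, N m; "position": TCP position; "ee_rot": TCP orientation; "force": force on the tool from outside, world axes, zero at the start; "wrist_torque": the same for the moment, N m; "gripper_width": finger opening in m; "grip_force": force on a finger pad.
Only numpy, scipy, OpenCV 4.12 (cv2) and the standard library are available. Lean on these libraries where they do the work, as an engineer would, in place of code of your own. Each camera call takes 0.05 s, during which the arm holds its last target. There are 200 camera calls.

## Working session

There is one attempt and no reset: what is moved stays moved. The work goes in short steps, Python scripts to look and compute and a shell command to move; the robot and the scene stay as the last step left them, time stands still between calls to the robot, and variables do not carry over. Pictures are saved under pics/ and viewed, at most 10 in all, crops included, and the job is handed in when it is done.

```bash
mkdir -p pics; ls
python3 - <<'E'
from workcell import ctrl, vision
import cv2
for n in ["top","side"]:
    im=vision.grab_frame(n); cv2.imwrite(f"pics/{n}0.png",cv2.resize(im[:,:,::-1],(800,600),interpolation=cv2.INTER_CUBIC)); cv2.imwrite(f"pics/{n}0_raw.png",im[:,:,::-1])
    print(vision.camera_info(n))
print(ctrl.get_obs(), ctrl.grasp_offset)
E
```

```text
pics
{'fx': 353.2084896980211, 'fy': 353.2084896980211, 'cx': 250.04494888492542, 'cy': 185.58302723702994, 'position': array([0.46291346, 0.04973575, 1.15629918]), 'orientation': array([ 0.02899607, -0.02721705, -0.69621184,  0.71673394])}
{'fx': 437.1277539078497, 'fy': 437.1277539078497, 'cx': 257.6006075022506, 'cy': 183.08697633323982, 'position': array([ 0.73875082, -0.97384269,  0.95366754]), 'orientation': array([0.41372969, 0.03083657, 0.08312416, 0.90607242])}
{'clock': 0.1, 'joint_positions': array([-1.34432744e+00,  3.81113556e-01,  1.29812661e+00, -1.96056776e-05,
        1.46360992e+00, -2.15296077e-01]), 'joint_velocities': array([-0.00025131, -0.00170357, -0.00374547,  0.00084129,  0.00084151,
       -0.00103968]), 'effort': array([ 4.04178427e-03, -4.49220657e+01, -2.31656671e+01, -1.46766565e-04,
        3.64470077e-03, -8.36390477e-07]), 'position': array([ 0.23508164, -0.49694903,  0.2308013 ]), 'ee_rot': array([ 9.75704062e-01,  2.19091734e-01, -1.32580147e-05, -6.28652615e-04]), 'force': array([ 0.68646834, -0.35185302, -0.5828783 ]), 'wrist_torque': array([-0.0196685 ,  0.08508381, -0.01015244]), 'grip_force': 0.0, 'gripper_width': 0.08561294645099979} 0.0187
```

View pics/top0.png

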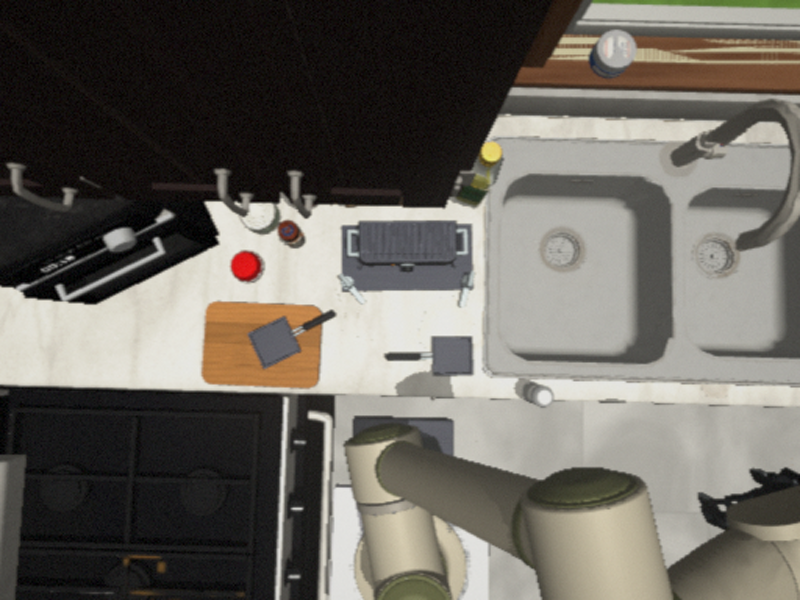

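View pics/side0.png

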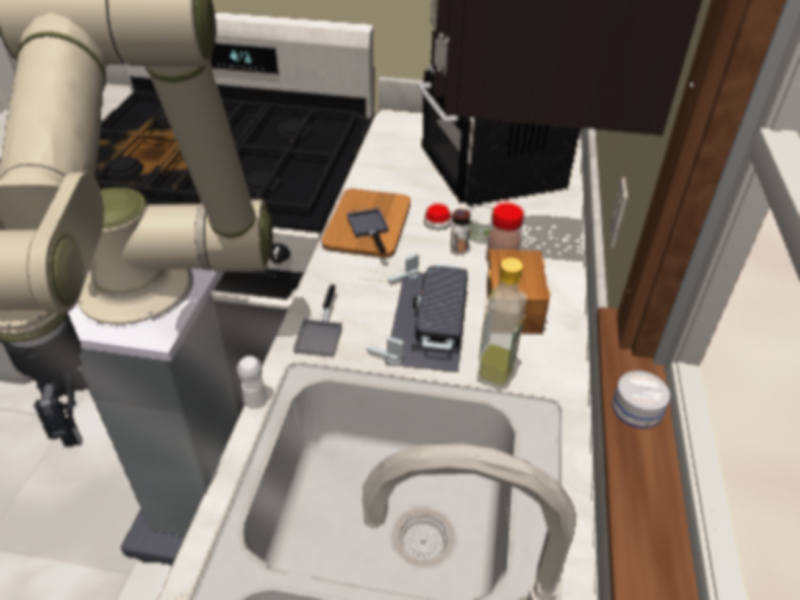

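The top view shows the grill at about (405,255) and its catches at (350,288) and (465,288). Pan_a is at (452,356) with its handle to the left. Pan_b is on the board at (275,342) with its handle to the upper right. I'll enlarge this area.

Run:
```python
import cv2
im=cv2.imread("pics/top0_raw.png")
c=im[130:250,150:310]; cv2.imwrite("pics/c1.png",cv2.resize(c,(800,600),interpolation=cv2.INTER_CUBIC))
```

```text
(no output)
```

View pics/c1.png

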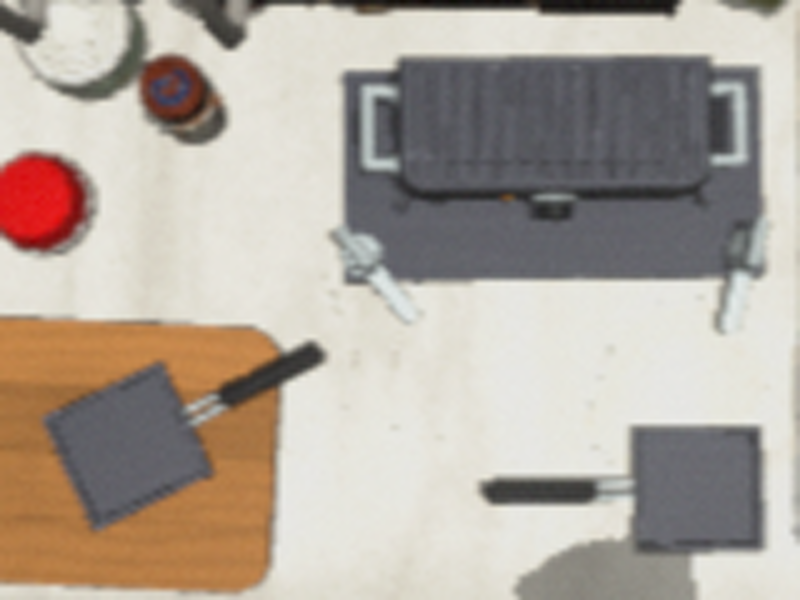

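The crop shows these points:
- Base corners at about (345,70), (760,66), (344,282) and (764,274).
- The left catch is half closed, with its tip at (415,320). The right catch is nearly open, with its tip at (728,332).
- Pan_a's corners are at (630,426) to (763,550), with its handle end at (480,490).
- Pan_b's corners are at (160,362), (212,473), (97,529) and (44,420), with its handle end at (322,352).

```bash
cat > h.py <<'E'
import numpy as np, sys
from scipy.spatial.transform import Rotation as R
from scipy.optimize import least_squares
from workcell import ctrl, vision
def cast(uv,z,name="top"):
    i=vision.camera_info(name); uv=np.atleast_2d(uv).astype(float)
    d=np.c_[(uv[:,0]-i["cx"])/i["fx"],-(uv[:,1]-i["cy"])/i["fy"],-np.ones(len(uv))]
    d=R.from_quat(i["orientation"]).apply(d); p=i["position"]
    return p+d*((z-p[2])/d[:,2])[:,None]
def crop(uv,s=5,off=(150,130)): return (np.atleast_2d(uv)+.5)/s-.5+off
def fit(local,world):
    f=lambda q:(np.c_[np.cos(q[2])*local[:,0]-np.sin(q[2])*local[:,1]+q[0],np.sin(q[2])*local[:,0]+np.cos(q[2])*local[:,1]+q[1]]-world[:,:2]).ravel()
    return min((least_squares(f,[*world[:,:2].mean(0),a]) for a in (0,1.57,3.1,-1.57)),key=lambda r:r.cost)
def state():
    o=ctrl.get_obs(); r=R.from_quat(o["ee_rot"]); m=r.as_matrix()
    return o,r,np.degrees(np.arctan2(m[1,0],m[0,0]))
def go(x,y,z,yaw=None):
    """shift in tool axes (units of 40 mm) to a world TCP target, then turn about tool z and tilt left (units of 5 deg)"""
    o,r,ps=state(); d=r.inv().apply(np.array([x,y,z])-o["position"])/0.04
    print("t %.1f"%o["clock"],"at",o["position"].round(4),"yaw %.1f"%ps,"F",o["force"].round(1),"w %.4f"%o["gripper_width"],"grip %.0f"%o["grip_force"])
    t=R.from_euler("z",ps if yaw is None else yaw,degrees=True)*R.from_euler("x",180,degrees=True)
    print("shift",d.round(2),"turn",(np.degrees((r.inv()*t).as_rotvec())/5).round(2),"j",o["joint_positions"].round(2))
if __name__=="__main__": go(*map(float,sys.argv[1:]))
E
python3 - <<'E'
from h import *
g=cast(crop([(345,70),(760,66),(344,282),(764,274)]),.008)
r=fit(np.array([(.09,.138),(.09,-.138),(-.05,.138),(-.05,-.138)]),g); q=r.x; print("grill",q.round(4),np.degrees(q[2]),(r.fun*1e3).round(1))
G=lambda x,y:np.array([q[0]+np.cos(q[2])*x-np.sin(q[2])*y,q[1]+np.sin(q[2])*x+np.cos(q[2])*y])
for n,p in dict(wl=(-.032,.126),wr=(-.032,-.126),hl=(.023,.05),hr=(.023,-.05)).items(): print(n,G(*p).round(4))
for n,uv,w in (("L",(413,318),(-.032,.126)),("Rr",(728,330),(-.032,-.126))):
    t=cast(crop(uv),.02)[0][:2]-G(*w); print(n,"dir",np.degrees(np.arctan2(t[1],t[0])-q[2]),np.linalg.norm(t))
S=np.array([(.041,.04),(.041,-.04),(-.041,-.04),(-.041,.04)])
# order: front-left, front-right, back-right, back-left in pan axes
a=cast(crop([(762,427),(763,550),(634,550),(630,426)]),.015); r=fit(S,a); print("pan_a",r.x.round(4),np.degrees(r.x[2]),(r.fun*1e3).round(1),cast(crop((481,490)),.027)[0].round(4))
b=cast(crop([(97,529),(44,420),(160,362),(212,473)]),.036); r=fit(S,b); print("pan_b",r.x.round(4),np.degrees(r.x[2]),(r.fun*1e3).round(1),cast(crop((322,352)),.048)[0].round(4))
print("timer",cast(crop((38,200)),.043),"spice",cast(crop((172,88)),.105),"shaker",cast(np.array((540,396))/1.5625,.1))
E
```

```text
grill [0.6059 0.0218 0.0414] 2.373915499553669 [ 0.2  1.9  1.1 -0.8  0.3  0.5 -1.5 -1.6]
wl [0.5688 0.1463]
wr [ 0.5792 -0.1055]
hl [0.6269 0.0727]
hr [ 0.631  -0.0272]
L dir -141.78694043602582 0.05480830216124546
Rr dir 163.95227113838294 0.0554807620880081
pan_a [ 0.4234 -0.0751 -1.5381] -88.1273401344411 [ 1.   1.2 -0.5  0.6 -0.7 -0.   0.2 -1.8] [0.4186 0.0635 0.027 ]
pan_b [0.4402 0.287  2.0602] 118.0404736784239 [-1.9  0.1  1.3  1.   1.1  0.3 -0.5 -1.4] [0.5025 0.1656 0.048 ]
timer [[0.59391258 0.34992998 0.043     ]] spice [[0.65682823 0.25587142 0.105     ]] shaker [[ 0.35423753 -0.23435571  0.1       ]]
```

Run:
```python
from h import *
for z in (.35,.45,.55,.65,.75): print(z,cast(np.array((447,207))/1.5625,z)[0].round(3),cast(np.array((436,110))/1.5625,z,"side")[0].round(3))
go(.569,.1463,.231,40.6)
```

```text
0.35 [ 0.653 -0.027  0.35 ] [0.596 0.231 0.35 ]
0.45 [ 0.629 -0.018  0.45 ] [0.62  0.031 0.45 ]
0.55 [ 0.606 -0.008  0.55 ] [ 0.644 -0.168  0.55 ]
0.65 [0.582 0.001 0.65 ] [ 0.667 -0.368  0.65 ]
0.75 [0.559 0.011 0.75 ] [ 0.691 -0.567  0.75 ]
t 0.1 at [ 0.2351 -0.4969  0.2308] yaw 25.3 F [ 0.7 -0.4 -0.6] w 0.0856 grip 0
shift [ 1.442e+01 -1.097e+01  1.000e-02] turn [-0.01 -0.   -3.06] j [-1.34  0.38  1.3  -0.    1.46 -0.22]
```

```bash
python3 -m handwheel '[{"dx":0.9,"dy":-0.69},{"dx":0.9,"dy":-0.69},{"dx":0.9,"dy":-0.69},{"dx":0.9,"dy":-0.69},{"dx":0.9,"dy":-0.69},{"dx":0.9,"dy":-0.69},{"dx":0.9,"dy":-0.69},{"dx":0.9,"dy":-0.69}]' 0.5
python3 -m handwheel '[{"dx":0.9,"dy":-0.69},{"dx":0.9,"dy":-0.69,"dz":0.4},{"dx":0.9,"dy":-0.69,"dz":0.4},{"dx":0.9,"dy":-0.69,"dz":0.4},{"dx":0.9,"dy":-0.69,"dz":0.4},{"dx":0.9,"dy":-0.69,"dz":0.5},{"dx":0.9,"dy":-0.69,"dz":0.5},{"dx":0.9,"dy":-0.69,"dz":0.5}]'
python3 -m handwheel '[{"rz":-1},{"rz":-1},{"rz":-1}]'
python3 h.py .569 .1463 .1 40.6
```

```text
t 0.1 at [ 0.2351 -0.4969  0.2308] yaw 25.3 F [ 0.7 -0.4 -0.6] w 0.0856 grip 0
shift [ 14.42 -10.96   3.29] turn [-0.01 -0.   -3.06] j [-1.34  0.38  1.3  -0.    1.46 -0.22]invalid input at $[0]: expected keys dx, dy, dz, rx, ry, rz
invalid input at $[0]: expected keys dx, dy, dz, rx, ry, rz
invalid input at $[0]: expected keys dx, dy, dz, rx, ry, rz
```

```bash
python3 -m handwheel '[{"dx":0.9,"dy":-0.69,"dz":0,"rx":0,"ry":0,"rz":0},{"dx":0.9,"dy":-0.69,"dz":0,"rx":0,"ry":0,"rz":0},{"dx":0.9,"dy":-0.69,"dz":0,"rx":0,"ry":0,"rz":0},{"dx":0.9,"dy":-0.69,"dz":0,"rx":0,"ry":0,"rz":0},{"dx":0.9,"dy":-0.69,"dz":0,"rx":0,"ry":0,"rz":0},{"dx":0.9,"dy":-0.69,"dz":0,"rx":0,"ry":0,"rz":0},{"dx":0.9,"dy":-0.69,"dz":0,"rx":0,"ry":0,"rz":0},{"dx":0.9,"dy":-0.69,"dz":0,"rx":0,"ry":0,"rz":0}]' 0.5
python3 h.py .569 .1463 .1 40.6
```

```text
clock: 1.1
position: [0.4015, -0.173, 0.2312]
ee_rot: [0.976, 0.219, -0.0, -0.0]
force: [0.4, -0.2, 0.7]
gripper_width: 0.0426
grip_force: 0.0
t 1.1 at [ 0.4015 -0.173   0.2312] yaw 25.3 F [ 0.4 -0.2  0.7] w 0.0426 grip 0
shift [ 7.2  -5.42  3.28] turn [-0.    0.   -3.06] j [-0.68  0.18  1.59  0.    1.37  0.45]
```

Tracking is good, so I'll continue.

```bash
python3 -m handwheel '[{"dx":0.9,"dy":-0.68,"dz":0.4,"rx":0,"ry":0,"rz":0},{"dx":0.9,"dy":-0.68,"dz":0.4,"rx":0,"ry":0,"rz":0},{"dx":0.9,"dy":-0.68,"dz":0.4,"rx":0,"ry":0,"rz":0},{"dx":0.9,"dy":-0.68,"dz":0.4,"rx":0,"ry":0,"rz":0},{"dx":0.9,"dy":-0.68,"dz":0.4,"rx":0,"ry":0,"rz":0},{"dx":0.9,"dy":-0.68,"dz":0.4,"rx":0,"ry":0,"rz":0},{"dx":0.9,"dy":-0.68,"dz":0.4,"rx":0,"ry":0,"rz":0},{"dx":0.9,"dy":-0.68,"dz":0.4,"rx":0,"ry":0,"rz":0}]'
python3 -m handwheel '[{"dx":0,"dy":0,"dz":0,"rx":0,"ry":0,"rz":-1},{"dx":0,"dy":0,"dz":0,"rx":0,"ry":0,"rz":-1},{"dx":0,"dy":0,"dz":0,"rx":0,"ry":0,"rz":-1},{"dx":0,"dy":0,"dz":0,"rx":0,"ry":0,"rz":0}]'
python3 h.py .569 .1463 .03 40.6
python3 - <<'E'
from h import *
import cv2
for n,(r0,c0) in dict(top=(130,150),side=(130,190)).items():
    im=vision.grab_frame(n); cv2.imwrite(f"pics/{n}1.png",cv2.resize(im[r0:r0+120,c0:c0+160,::-1],(800,600),interpolation=cv2.INTER_CUBIC))
E
```

```text
clock: 2.1
position: [0.5688, 0.1468, 0.1024]
ee_rot: [0.976, 0.219, -0.0, -0.0]
force: [1.1, -0.4, 1.0]
gripper_width: 0.0428
grip_force: 0.0
clock: 2.6
position: [0.5682, 0.1454, 0.103]
ee_rot: [0.939, 0.344, -0.0, -0.0]
force: [-0.2, 1.2, 0.5]
gripper_width: 0.0425
grip_force: 0.0
t 2.6 at [0.5682 0.1454 0.103 ] yaw 40.3 F [-0.2  1.2  0.5] w 0.0425 grip 0
shift [ 0.03 -0.    1.82] turn [-0.01  0.01 -0.07] j [0.05 0.56 1.38 0.   1.2  0.92]
```

View pics/side1.png

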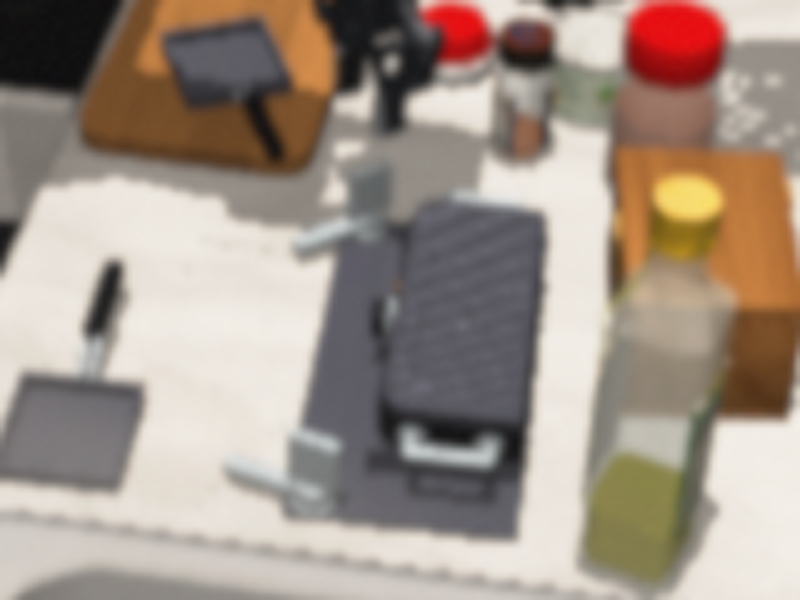

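The side crop shows the left wing top at about (367,168) and the right wing top at about (316,440), with the gripper above the left wing. Pan_a's rim corners are at (22,374), (145,384) and (120,490). I'll use these to cross-check the positions from the top view.

Run:
```python
from h import *
print(cast(crop([(367,168),(316,438)],off=(190,130)),.061,"side").round(4))
print(cast(crop([(22,374),(145,384),(120,488),(-4,478)],off=(190,130)),.015,"side").round(4).mean(0))
print(cast(crop([(112,262)],off=(190,130)),.03,"side").round(4), cast(crop([(275,155)],off=(190,130)),.047,"side").round(4))
```

```text
[[ 0.5689  0.1413  0.061 ]
 [ 0.5818 -0.1091  0.061 ]]
[ 0.427525 -0.0855    0.015   ]
[[0.4178 0.0522 0.03  ]] [[0.5032 0.1608 0.047 ]]
```

```bash
python3 -m handwheel '[{"dx":0,"dy":0,"dz":0.6,"rx":0,"ry":0,"rz":0},{"dx":0,"dy":0,"dz":0.6,"rx":0,"ry":0,"rz":0},{"dx":0,"dy":0,"dz":0.6,"rx":0,"ry":0,"rz":0},{"dx":0,"dy":0,"dz":0,"rx":0,"ry":0,"rz":0}]' 0.5
python3 -m handwheel '[{"dx":0,"dy":0,"dz":0,"rx":0,"ry":0,"rz":0},{"dx":0,"dy":0,"dz":0,"rx":0,"ry":0,"rz":0},{"dx":0,"dy":0,"dz":0,"rx":0,"ry":0,"rz":0},{"dx":0,"dy":0,"dz":0,"rx":0,"ry":0,"rz":0}]' 0 20
python3 h.py .569 .1463 .03 6
```

```text
clock: 3.2
position: [0.5675, 0.1453, 0.03]
ee_rot: [0.939, 0.344, -0.002, -0.001]
force: [1.2, -0.0, 0.9]
gripper_width: 0.043
grip_force: 0.0
clock: 3.7
position: [0.5687, 0.1458, 0.0325]
ee_rot: [0.939, 0.345, 0.001, 0.0]
force: [-1.4, 3.2, 6.5]
gripper_width: 0.0088
grip_force: 25.0
t 3.7 at [0.5687 0.1458 0.0325] yaw 40.3 F [-1.4  3.2  6.5] w 0.0088 grip 25
shift [ 0.01 -0.01  0.06] turn [ 0.   -0.02  6.86] j [0.05 0.65 1.45 0.   1.03 0.92]
```

```bash
python3 -m handwheel '[{"dx":0,"dy":0,"dz":0,"rx":0,"ry":0,"rz":1},{"dx":0,"dy":0,"dz":0,"rx":0,"ry":0,"rz":1},{"dx":0,"dy":0,"dz":0,"rx":0,"ry":0,"rz":1},{"dx":0,"dy":0,"dz":0,"rx":0,"ry":0,"rz":1},{"dx":0,"dy":0,"dz":0,"rx":0,"ry":0,"rz":1},{"dx":0,"dy":0,"dz":0,"rx":0,"ry":0,"rz":1},{"dx":0,"dy":0,"dz":0,"rx":0,"ry":0,"rz":0}]' 0 20
python3 h.py .569 .1463 .03
python3 -m handwheel '[{"dx":0,"dy":0,"dz":0,"rx":0,"ry":0,"rz":0},{"dx":0,"dy":0,"dz":0,"rx":0,"ry":0,"rz":0},{"dx":0,"dy":0,"dz":-0.8,"rx":0,"ry":0,"rz":0},{"dx":0,"dy":0,"dz":-0.8,"rx":0,"ry":0,"rz":0},{"dx":0,"dy":0,"dz":-0.9,"rx":0,"ry":0,"rz":0},{"dx":0,"dy":0,"dz":0,"rx":0,"ry":0,"rz":0}]' 0.5
python3 h.py .4207 .034 .1 90
python3 - <<'E'
from h import *
import cv2
im=vision.grab_frame("side"); cv2.imwrite("pics/s2.png",im[:,:,::-1])
im=vision.grab_frame("top"); cv2.imwrite("pics/t2.png",im[:,:,::-1])
E
```

```text
clock: 4.58
position: [0.5685, 0.1461, 0.0325]
ee_rot: [0.996, 0.089, 0.001, -0.0]
force: [-3.3, 3.3, 6.4]
gripper_width: 0.0088
grip_force: 25.0
t 4.6 at [0.5685 0.1461 0.0325] yaw 10.3 F [-3.3  3.3  6.4] w 0.0088 grip 25
shift [ 0.01 -0.    0.06] turn [-0.01 -0.02  0.  ] j [0.05 0.65 1.45 0.   1.03 1.44]
clock: 5.32
position: [0.5696, 0.1453, 0.1339]
ee_rot: [0.996, 0.09, 0.003, 0.0]
force: [-0.6, -0.1, -0.4]
gripper_width: 0.0424
grip_force: 0.0
t 5.3 at [0.5696 0.1453 0.1339] yaw 10.3 F [-0.6 -0.1 -0.4] w 0.0424 grip 0
shift [-4.17  2.07  0.83] turn [  0.05  -0.04 -15.94] j [ 0.05  0.53  1.35 -0.    1.26  1.44]
```

```bash
python3 -m handwheel '[{"dx":-0.83,"dy":0.42,"dz":0,"rx":0,"ry":0,"rz":0},{"dx":-0.83,"dy":0.42,"dz":0,"rx":0,"ry":0,"rz":0},{"dx":-0.83,"dy":0.42,"dz":0,"rx":0,"ry":0,"rz":0},{"dx":-0.83,"dy":0.42,"dz":0,"rx":0,"ry":0,"rz":0},{"dx":-0.83,"dy":0.42,"dz":0,"rx":0,"ry":0,"rz":0},{"dx":0,"dy":0,"dz":0.1,"rx":0,"ry":0,"rz":-1},{"dx":0,"dy":0,"dz":0.1,"rx":0,"ry":0,"rz":-1},{"dx":0,"dy":0,"dz":0.1,"rx":0,"ry":0,"rz":-1}]' 0.38
python3 -m handwheel '[{"dx":0,"dy":0,"dz":0.1,"rx":0,"ry":0,"rz":-1},{"dx":0,"dy":0,"dz":0.1,"rx":0,"ry":0,"rz":-1},{"dx":0,"dy":0,"dz":0.1,"rx":0,"ry":0,"rz":-1},{"dx":0,"dy":0,"dz":0.1,"rx":0,"ry":0,"rz":-1},{"dx":0,"dy":0,"dz":0.1,"rx":0,"ry":0,"rz":-1},{"dx":0,"dy":0,"dz":0.1,"rx":0,"ry":0,"rz":-1},{"dx":0,"dy":0,"dz":0.1,"rx":0,"ry":0,"rz":-1},{"dx":0,"dy":0,"dz":0.1,"rx":0,"ry":0,"rz":-1}]'
python3 -m handwheel '[{"dx":0,"dy":0,"dz":0.1,"rx":0,"ry":0,"rz":-1},{"dx":0,"dy":0,"dz":0.1,"rx":0,"ry":0,"rz":-1},{"dx":0,"dy":0,"dz":0.1,"rx":0,"ry":0,"rz":-1},{"dx":0,"dy":0,"dz":0.1,"rx":0,"ry":0,"rz":-1},{"dx":0,"dy":0,"dz":0.1,"rx":0,"ry":0,"rz":-1},{"dx":0,"dy":0,"dz":0,"rx":0,"ry":0,"rz":0}]'
python3 h.py .4199 .0328 .007 91.9
```

```text
clock: 6.42
position: [0.4195, 0.033, 0.1182]
ee_rot: [0.975, 0.22, -0.001, -0.0]
force: [0.0, -0.2, 0.8]
gripper_width: 0.0324
grip_force: 0.0
clock: 7.42
position: [0.4194, 0.0331, 0.0862]
ee_rot: [0.841, 0.541, -0.001, -0.001]
force: [0.2, -0.6, 0.0]
gripper_width: 0.0325
grip_force: 0.0
clock: 8.18
position: [0.4194, 0.0331, 0.0664]
ee_rot: [0.705, 0.709, -0.001, -0.001]
force: [0.5, 0.5, 0.4]
gripper_width: 0.0324
grip_force: 0.0
t 8.2 at [0.4194 0.0331 0.0664] yaw 90.3 F [0.5 0.5 0.4] w 0.0324 grip 0
shift [-0.01  0.02  1.48] turn [-0.03 -0.01 -0.33] j [-0.2   0.38  1.88 -0.    0.88 -0.21]
```

```bash
python3 -m handwheel '[{"dx":0,"dy":0,"dz":0.5,"rx":0,"ry":0,"rz":-0.3},{"dx":0,"dy":0,"dz":0.5,"rx":0,"ry":0,"rz":0},{"dx":0,"dy":0,"dz":0.48,"rx":0,"ry":0,"rz":0},{"dx":0,"dy":0,"dz":0,"rx":0,"ry":0,"rz":0}]'
python3 -m handwheel '[{"dx":0,"dy":0,"dz":0,"rx":0,"ry":0,"rz":0},{"dx":0,"dy":0,"dz":0,"rx":0,"ry":0,"rz":0},{"dx":0,"dy":0,"dz":0,"rx":0,"ry":0,"rz":0},{"dx":0,"dy":0,"dz":0,"rx":0,"ry":0,"rz":0}]' 0 110
python3 -m handwheel '[{"dx":0,"dy":0,"dz":-0.4,"rx":0,"ry":0,"rz":0},{"dx":0,"dy":0,"dz":-0.4,"rx":0,"ry":0,"rz":0},{"dx":0,"dy":0,"dz":0,"rx":0,"ry":0,"rz":0},{"dx":0,"dy":0,"dz":0,"rx":0,"ry":0,"rz":0}]'
python3 h.py .42 .0 .04 180
python3 - <<'E'
from h import *
import cv2
a=vision.grab_frame("top")[130:250,150:310,::-1]; b=vision.grab_frame("side")[130:250,170:330,::-1]
cv2.imwrite("pics/p3.png",cv2.resize(cv2.hconcat([a,b]),(800,300),interpolation=cv2.INTER_CUBIC))
E
```

```text
clock: 8.68
position: [0.4193, 0.0332, 0.0072]
ee_rot: [0.696, 0.718, -0.001, -0.001]
force: [-0.1, -0.3, 0.3]
gripper_width: 0.0324
grip_force: 0.0
clock: 9.18
position: [0.4202, 0.0331, 0.0084]
ee_rot: [0.696, 0.718, 0.0, 0.0]
force: [0.3, 1.9, 4.4]
gripper_width: 0.0126
grip_force: 107.7
clock: 9.68
position: [0.4199, 0.0331, 0.0397]
ee_rot: [0.696, 0.718, -0.0, -0.0]
force: [0.3, 0.5, -1.2]
gripper_width: 0.0126
grip_force: 107.6
t 9.7 at [0.4199 0.0331 0.0397] yaw 91.8 F [ 0.3  0.5 -1.2] w 0.0126 grip 108
shift [-0.83 -0.02 -0.01] turn [-0.000e+00 -1.000e-02 -1.764e+01] j [-0.2   0.44  1.91  0.    0.79 -0.24]
```

View pics/p3.png

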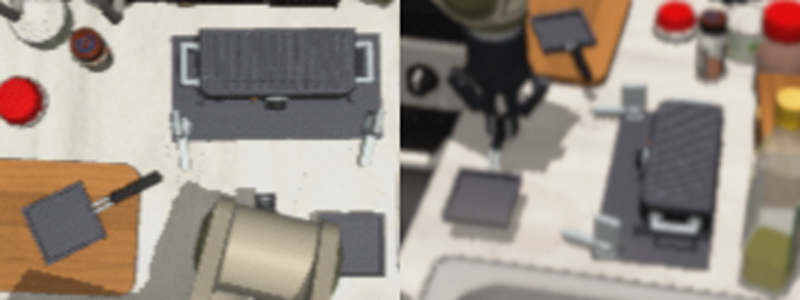

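Both catches now stand open, and pan_a is lifted level. I'll turn it to face its bay.

```bash
python3 -m handwheel '[{"dx":0,"dy":0,"dz":0,"rx":0,"ry":0,"rz":-1},{"dx":0,"dy":0,"dz":0,"rx":0,"ry":0,"rz":-1},{"dx":0,"dy":0,"dz":0,"rx":0,"ry":0,"rz":-1},{"dx":0,"dy":0,"dz":0,"rx":0,"ry":0,"rz":-1},{"dx":0,"dy":0,"dz":0,"rx":0,"ry":0,"rz":-1},{"dx":0,"dy":0,"dz":0,"rx":0,"ry":0,"rz":-1},{"dx":0,"dy":0,"dz":0,"rx":0,"ry":0,"rz":-1},{"dx":0,"dy":0,"dz":0,"rx":0,"ry":0,"rz":-1}]'
python3 -m handwheel '[{"dx":-0.2,"dy":-0.43,"dz":0,"rx":0,"ry":0,"rz":0},{"dx":-0.2,"dy":-0.43,"dz":0,"rx":0,"ry":0,"rz":0},{"dx":-0.2,"dy":-0.43,"dz":0,"rx":0,"ry":0,"rz":0},{"dx":-0.2,"dy":-0.43,"dz":0,"rx":0,"ry":0,"rz":0},{"dx":0,"dy":0,"dz":0,"rx":0,"ry":0,"rz":-1},{"dx":0,"dy":0,"dz":0,"rx":0,"ry":0,"rz":-1},{"dx":0,"dy":0,"dz":0,"rx":0,"ry":0,"rz":-1},{"dx":0,"dy":0,"dz":0,"rx":0,"ry":0,"rz":-1}]'
python3 -m handwheel '[{"dx":0,"dy":0,"dz":0,"rx":0,"ry":0,"rz":-1},{"dx":0,"dy":0,"dz":0,"rx":0,"ry":0,"rz":-1},{"dx":0,"dy":0,"dz":0,"rx":0,"ry":0,"rz":-1},{"dx":0,"dy":0,"dz":0,"rx":0,"ry":0,"rz":-1},{"dx":0,"dy":0,"dz":0,"rx":0,"ry":0,"rz":-1},{"dx":0,"dy":0,"dz":0,"rx":0,"ry":0,"rz":-1},{"dx":0,"dy":0,"dz":0,"rx":0,"ry":0,"rz":0}]'
python3 h.py .39 -.0372 .04 182.4
python3 - <<'E'
from h import *
import cv2
a=vision.grab_frame("top")[130:250,150:310,::-1]; b=vision.grab_frame("side")[150:270,170:330,::-1]
cv2.imwrite("pics/p4.png",cv2.resize(cv2.vconcat([a,b]),(800,1200),interpolation=cv2.INTER_CUBIC)[:, :])
cv2.imwrite("pics/p4t.png",cv2.resize(a,(800,600),interpolation=cv2.INTER_CUBIC))
E
```

```text
clock: 10.78
position: [0.4198, 0.0331, 0.0396]
ee_rot: [0.407, 0.913, -0.0, -0.001]
force: [-0.4, 0.7, -1.6]
gripper_width: 0.0125
grip_force: 107.6
clock: 11.78
position: [0.3899, -0.0366, 0.0396]
ee_rot: [0.242, 0.97, 0.0, -0.001]
force: [0.3, -0.7, -1.0]
gripper_width: 0.0122
grip_force: 107.8
clock: 12.65
position: [0.39, -0.0366, 0.0398]
ee_rot: [-0.015, 1.0, 0.0, -0.0]
force: [1.0, 0.8, -1.1]
gripper_width: 0.013
grip_force: 107.7
t 12.7 at [ 0.39   -0.0366  0.0398] yaw -178.2 F [ 1.   0.8 -1.1] w 0.0130 grip 108
shift [-0.   -0.01 -0.01] turn [ 0.   -0.01 -0.13] j [-0.4   0.4   1.99 -0.    0.75 -2.  ]
```

View pics/p4t.png

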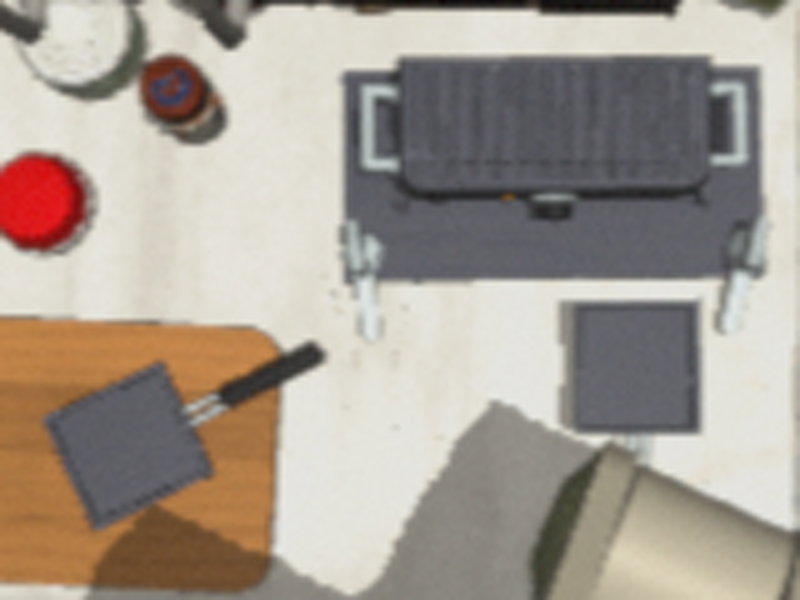

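Pan_a now faces the bay; its rim corners are at (573,302), (697,301), (699,432) and (577,432). The left catch is open, with its tip at (370,338).

Run:
```python
from h import *
S=np.array([(.041,.04),(.041,-.04),(-.041,-.04),(-.041,.04)])
r=fit(S,cast(crop([(573,302),(697,301),(699,432),(577,432)]),.0465)); print(r.x.round(4),np.degrees(r.x[2]),(r.fun*1e3).round(1))
q=(.6059,.0218,.0414);c,s=np.cos(q[2]),np.sin(q[2]);d=r.x[:2]-q[:2];print("in grill",(c*d[0]+s*d[1]),(-s*d[0]+c*d[1]))
print(ctrl.get_obs()["wrist_torque"])
```

```text
[ 0.4992 -0.032   0.0399] 2.2842060170747733 [-0.1  0.7  0.2 -1.2  0.4 -1.5 -0.5  2.1]
in grill -0.10884490383941227 -0.04937647967647503
[ 0.03724792  0.15781604 -0.01141304]
```

```bash
python3 -m handwheel '[{"dx":0,"dy":0,"dz":0.43,"rx":0,"ry":0,"rz":-0.1},{"dx":-0.35,"dy":0,"dz":0,"rx":0,"ry":0,"rz":0},{"dx":-0.35,"dy":0,"dz":0,"rx":0,"ry":0,"rz":0},{"dx":-0.35,"dy":0,"dz":0,"rx":0,"ry":0,"rz":0},{"dx":-0.35,"dy":0,"dz":0,"rx":0,"ry":0,"rz":0},{"dx":0,"dy":0,"dz":0,"rx":0,"ry":0,"rz":0}]'
python3 h.py .523 -.0317 .017 182.4
python3 -m handwheel '[{"dx":0,"dy":0,"dz":0.06,"rx":0,"ry":0,"rz":0},{"dx":0,"dy":0,"dz":0.05,"rx":0,"ry":0,"rz":0},{"dx":0,"dy":0,"dz":0,"rx":0,"ry":0,"rz":0}]'
python3 h.py .523 -.0317 .017 182.4
```

```text
clock: 13.5
position: [0.4474, -0.0344, 0.0231]
ee_rot: [-0.02, 1.0, -0.0, 0.001]
force: [-0.6, 0.2, -1.1]
gripper_width: 0.0125
grip_force: 107.7
t 13.5 at [ 0.4474 -0.0344  0.0231] yaw -177.7 F [-0.6  0.2 -1.1] w 0.0125 grip 108
shift [-1.89 -0.01  0.16] turn [-0.01  0.02 -0.01] j [-0.34  0.5   1.86  0.    0.78 -1.95]
clock: 13.88
position: [0.4458, -0.0344, 0.0184]
ee_rot: [-0.02, 1.0, 0.0, -0.0]
force: [0.1, 0.6, -1.0]
gripper_width: 0.0129
grip_force: 107.7
t 13.9 at [ 0.4458 -0.0344  0.0184] yaw -177.7 F [ 0.1  0.6 -1. ] w 0.0129 grip 108
shift [-1.93 -0.01  0.03] turn [ 0.   -0.01 -0.02] j [-0.34  0.51  1.86 -0.    0.77 -1.95]
```

```bash
python3 -m handwheel '[{"dx":-0.25,"dy":0,"dz":0,"rx":0,"ry":0,"rz":0},{"dx":-0.25,"dy":0,"dz":0,"rx":0,"ry":0,"rz":0},{"dx":-0.25,"dy":0,"dz":0,"rx":0,"ry":0,"rz":0},{"dx":-0.25,"dy":0,"dz":0,"rx":0,"ry":0,"rz":0}]'
python3 -m handwheel '[{"dx":-0.25,"dy":0,"dz":0,"rx":0,"ry":0,"rz":0},{"dx":-0.25,"dy":0,"dz":0,"rx":0,"ry":0,"rz":0},{"dx":-0.2,"dy":0,"dz":0.03,"rx":0,"ry":0,"rz":0},{"dx":0,"dy":0,"dz":0.02,"rx":0,"ry":0,"rz":0}]'
python3 -m handwheel '[{"dx":-0.1,"dy":0,"dz":0,"rx":0,"ry":0,"rz":0},{"dx":-0.08,"dy":0,"dz":0,"rx":0,"ry":0,"rz":0}]'
python3 h.py .523 -.0317 .017 182.4
```

```text
clock: 14.38
position: [0.4869, -0.0327, 0.0185]
ee_rot: [-0.02, 1.0, -0.0, 0.0]
force: [0.1, 0.0, -1.6]
gripper_width: 0.0122
grip_force: 107.7
clock: 14.88
position: [0.515, -0.0317, 0.0166]
ee_rot: [-0.02, 1.0, -0.0, 0.001]
force: [3.1, 0.3, 0.3]
gripper_width: 0.0131
grip_force: 108.0
clock: 15.12
position: [0.5206, -0.0313, 0.0166]
ee_rot: [-0.02, 1.0, 0.0, -0.001]
force: [-16.3, -3.6, 10.5]
gripper_width: 0.0126
grip_force: 109.3
t 15.1 at [ 0.5206 -0.0313  0.0166] yaw -177.7 F [-16.3  -3.6  10.5] w 0.0126 grip 109
shift [-0.06 -0.01 -0.01] turn [ 0.   -0.02 -0.02] j [-0.29  0.59  1.66 -0.    0.89 -1.9 ]
```

```bash
python3 -m handwheel '[{"dx":0,"dy":0,"dz":0,"rx":0,"ry":0,"rz":0},{"dx":0,"dy":0,"dz":0,"rx":0,"ry":0,"rz":0},{"dx":0,"dy":0,"dz":-0.5,"rx":0,"ry":0,"rz":0},{"dx":0,"dy":0,"dz":-0.9,"rx":0,"ry":0,"rz":0},{"dx":0,"dy":0,"dz":-0.9,"rx":0,"ry":0,"rz":0}]' 0.4
python3 -m handwheel '[{"dx":1,"dy":0,"dz":0,"rx":0,"ry":0,"rz":0},{"dx":1,"dy":0,"dz":0,"rx":0,"ry":0,"rz":0},{"dx":1,"dy":0,"dz":0,"rx":0,"ry":0,"rz":0},{"dx":1,"dy":0,"dz":0,"rx":0,"ry":0,"rz":0}]'
python3 h.py .4909 .1916 .11 118
python3 - <<'E'
from h import *
import cv2
a=vision.grab_frame("top")[130:250,150:310,::-1]; b=vision.grab_frame("side")[130:250,170:330,::-1]
cv2.imwrite("pics/p5.png",cv2.resize(a,(800,600),interpolation=cv2.INTER_CUBIC))
cv2.imwrite("pics/p5s.png",cv2.resize(b,(800,600),interpolation=cv2.INTER_CUBIC))
E
```

```text
clock: 15.75
position: [0.5213, -0.0314, 0.1095]
ee_rot: [-0.02, 1.0, 0.0, 0.0]
force: [0.1, -0.3, 0.4]
gripper_width: 0.0343
grip_force: 0.0
clock: 16.25
position: [0.3604, -0.0378, 0.1086]
ee_rot: [-0.02, 1.0, -0.0, 0.0]
force: [-0.2, -1.5, -0.4]
gripper_width: 0.0342
grip_force: 0.0
t 16.2 at [ 0.3604 -0.0378  0.1086] yaw -177.7 F [-0.2 -1.5 -0.4] w 0.0342 grip 0
shift [-3.49  5.6  -0.03] turn [0.000e+00 1.000e-02 1.286e+01] j [-0.43  0.22  1.97  0.    0.95 -2.05]
```

View pics/p5.png

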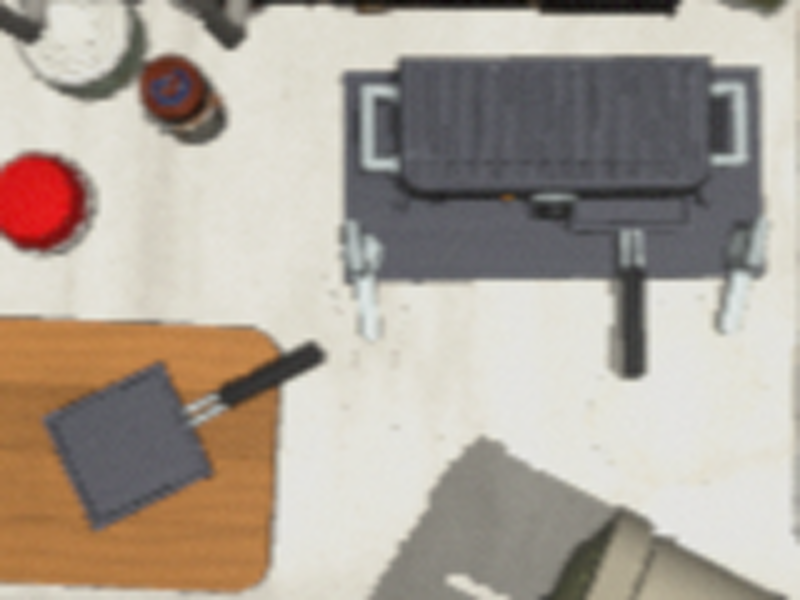

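Pan_a is in the right bay, with its front rim at about (628,230) and its handle end at about (632,377). I'll check how deep it sits.

Run:
```python
from h import *
q=(.6059,.0218,.0414);c,s=np.cos(q[2]),np.sin(q[2])
for uv,z in (((628,230),.023),((632,376),.035)):
    d=cast(crop(uv),z)[0][:2]-q[:2];print("in grill",(c*d[0]+s*d[1]),(-s*d[0]+c*d[1]))
```

```text
in grill -0.020059560432378047 -0.047274389725004064
in grill -0.11445096318340618 -0.0472801133790355
```

Pan_a is home. Next is pan_b.

```bash
python3 -m handwheel '[{"dx":-0.5,"dy":0.8,"dz":0,"rx":0,"ry":0,"rz":0},{"dx":-0.5,"dy":0.8,"dz":0,"rx":0,"ry":0,"rz":0},{"dx":-0.5,"dy":0.8,"dz":0,"rx":0,"ry":0,"rz":0},{"dx":-0.5,"dy":0.8,"dz":0,"rx":0,"ry":0,"rz":0},{"dx":-0.5,"dy":0.8,"dz":0,"rx":0,"ry":0,"rz":0},{"dx":-0.5,"dy":0.8,"dz":0,"rx":0,"ry":0,"rz":0},{"dx":-0.5,"dy":0.8,"dz":0,"rx":0,"ry":0,"rz":0},{"dx":0,"dy":0,"dz":0,"rx":0,"ry":0,"rz":1}]' 0.38
python3 -m handwheel '[{"dx":0,"dy":0,"dz":0.1,"rx":0,"ry":0,"rz":1},{"dx":0,"dy":0,"dz":0.1,"rx":0,"ry":0,"rz":1},{"dx":0,"dy":0,"dz":0.1,"rx":0,"ry":0,"rz":1},{"dx":0,"dy":0,"dz":0.1,"rx":0,"ry":0,"rz":1},{"dx":0,"dy":0,"dz":0.1,"rx":0,"ry":0,"rz":1},{"dx":0,"dy":0,"dz":0.1,"rx":0,"ry":0,"rz":1},{"dx":0,"dy":0,"dz":0.1,"rx":0,"ry":0,"rz":1},{"dx":0,"dy":0,"dz":0.1,"rx":0,"ry":0,"rz":1}]'
python3 -m handwheel '[{"dx":0,"dy":0,"dz":0,"rx":0,"ry":0,"rz":1},{"dx":0,"dy":0,"dz":0,"rx":0,"ry":0,"rz":1},{"dx":0,"dy":0,"dz":0,"rx":0,"ry":0,"rz":1},{"dx":0,"dy":0,"dz":0,"rx":0,"ry":0,"rz":0.85},{"dx":0,"dy":0,"dz":0,"rx":0,"ry":0,"rz":0}]'
python3 h.py .4900 .1917 .028 117.6
```

```text
clock: 17.35
position: [0.4937, 0.1938, 0.1083]
ee_rot: [0.023, 1.0, 0.0, 0.001]
force: [-0.3, -0.6, -0.8]
gripper_width: 0.0325
grip_force: 0.0
clock: 18.35
position: [0.4929, 0.192, 0.0764]
ee_rot: [0.365, 0.931, 0.0, 0.0]
force: [0.0, 0.7, 0.0]
gripper_width: 0.0323
grip_force: 0.0
clock: 18.98
position: [0.4928, 0.1919, 0.0765]
ee_rot: [0.514, 0.858, 0.0, 0.0]
force: [1.0, 0.4, 0.2]
gripper_width: 0.0326
grip_force: 0.0
t 19.0 at [0.4928 0.1919 0.0765] yaw 118.1 F [1.  0.4 0.2] w 0.0326 grip 0
shift [ 0.03 -0.06  1.21] turn [0.01 0.   0.1 ] j [ 0.15  0.51  1.58  0.    1.05 -0.34]
```

```bash
python3 -m handwheel '[{"dx":0.03,"dy":-0.06,"dz":0.4,"rx":0,"ry":0,"rz":0},{"dx":0,"dy":0,"dz":0.4,"rx":0,"ry":0,"rz":0},{"dx":0,"dy":0,"dz":0.41,"rx":0,"ry":0,"rz":0},{"dx":0,"dy":0,"dz":0,"rx":0,"ry":0,"rz":0}]'
python3 -m handwheel '[{"dx":0,"dy":0,"dz":0,"rx":0,"ry":0,"rz":0},{"dx":0,"dy":0,"dz":0,"rx":0,"ry":0,"rz":0},{"dx":0,"dy":0,"dz":0,"rx":0,"ry":0,"rz":0},{"dx":0,"dy":0,"dz":0,"rx":0,"ry":0,"rz":0}]' 0 110
python3 h.py .49 .1917 .06
python3 -m handwheel '[{"dx":0,"dy":0,"dz":-0.4,"rx":0,"ry":0,"rz":0},{"dx":0,"dy":0,"dz":-0.4,"rx":0,"ry":0,"rz":0},{"dx":0,"dy":0,"dz":-0.4,"rx":0,"ry":0,"rz":0},{"dx":0,"dy":0,"dz":0,"rx":0,"ry":0,"rz":0}]'
python3 h.py .39 .0621 .09 2.4
```

```text
clock: 19.48
position: [0.4893, 0.1916, 0.0273]
ee_rot: [0.514, 0.858, -0.001, -0.001]
force: [0.2, -0.0, 0.3]
gripper_width: 0.0323
grip_force: 0.0
clock: 19.98
position: [0.4901, 0.1916, 0.0286]
ee_rot: [0.515, 0.857, 0.0, 0.001]
force: [1.6, -0.8, 3.5]
gripper_width: 0.0128
grip_force: 107.5
t 20.0 at [0.4901 0.1916 0.0286] yaw 118.1 F [ 1.6 -0.8  3.5] w 0.0128 grip 107
shift [ 0.    0.   -0.78] turn [0.02 0.01 0.  ] j [ 0.15  0.58  1.64  0.    0.92 -0.34]
clock: 20.48
position: [0.4897, 0.1916, 0.0766]
ee_rot: [0.514, 0.858, 0.0, 0.001]
force: [-0.6, -0.2, -2.7]
gripper_width: 0.0125
grip_force: 107.5
t 20.5 at [0.4897 0.1916 0.0766] yaw 118.1 F [-0.6 -0.2 -2.7] w 0.0125 grip 108
shift [-1.68 -3.72 -0.34] turn [ 2.000e-02 -1.000e-02  2.314e+01] j [ 0.15  0.51  1.59 -0.    1.04 -0.34]
```

```bash
python3 -m handwheel '[{"dx":-0.34,"dy":-0.75,"dz":0,"rx":0,"ry":0,"rz":0},{"dx":-0.34,"dy":-0.75,"dz":0,"rx":0,"ry":0,"rz":0},{"dx":-0.34,"dy":-0.75,"dz":0,"rx":0,"ry":0,"rz":0},{"dx":-0.34,"dy":-0.75,"dz":0,"rx":0,"ry":0,"rz":0},{"dx":-0.34,"dy":-0.75,"dz":0,"rx":0,"ry":0,"rz":0},{"dx":0,"dy":0,"dz":0,"rx":0,"ry":0,"rz":1},{"dx":0,"dy":0,"dz":0,"rx":0,"ry":0,"rz":1},{"dx":0,"dy":0,"dz":0,"rx":0,"ry":0,"rz":1}]'
python3 -m handwheel '[{"dx":0,"dy":0,"dz":0,"rx":0,"ry":0,"rz":1},{"dx":0,"dy":0,"dz":0,"rx":0,"ry":0,"rz":1},{"dx":0,"dy":0,"dz":0,"rx":0,"ry":0,"rz":1},{"dx":0,"dy":0,"dz":0,"rx":0,"ry":0,"rz":1},{"dx":0,"dy":0,"dz":0,"rx":0,"ry":0,"rz":1},{"dx":0,"dy":0,"dz":0,"rx":0,"ry":0,"rz":1},{"dx":0,"dy":0,"dz":0,"rx":0,"ry":0,"rz":1},{"dx":0,"dy":0,"dz":0,"rx":0,"ry":0,"rz":1}]'
python3 -m handwheel '[{"dx":0,"dy":0,"dz":0,"rx":0,"ry":0,"rz":1},{"dx":0,"dy":0,"dz":0,"rx":0,"ry":0,"rz":1},{"dx":0,"dy":0,"dz":0,"rx":0,"ry":0,"rz":1},{"dx":0,"dy":0,"dz":0,"rx":0,"ry":0,"rz":1},{"dx":0,"dy":0,"dz":0,"rx":0,"ry":0,"rz":1},{"dx":0,"dy":0,"dz":0,"rx":0,"ry":0,"rz":1},{"dx":0,"dy":0,"dz":0,"rx":0,"ry":0,"rz":1},{"dx":0,"dy":0,"dz":0,"rx":0,"ry":0,"rz":1}]'
python3 -m handwheel '[{"dx":0,"dy":0,"dz":0.3,"rx":0,"ry":0,"rz":1},{"dx":0,"dy":0,"dz":0.3,"rx":0,"ry":0,"rz":1},{"dx":0,"dy":0,"dz":0.3,"rx":0,"ry":0,"rz":1},{"dx":0,"dy":0,"dz":0,"rx":0,"ry":0,"rz":1},{"dx":0,"dy":0,"dz":0,"rx":0,"ry":0,"rz":0.1},{"dx":0,"dy":0,"dz":0,"rx":0,"ry":0,"rz":0}]'
python3 h.py .386 .0627 .0245 2.4
python3 - <<'E'
from h import *
import cv2
a=vision.grab_frame("top")[130:250,150:310,::-1]
cv2.imwrite("pics/p6.png",cv2.resize(a,(800,600),interpolation=cv2.INTER_CUBIC))
E
```

```text
clock: 21.48
position: [0.3887, 0.0609, 0.0755]
ee_rot: [0.623, 0.782, -0.0, -0.001]
force: [0.6, -0.3, -1.0]
gripper_width: 0.0126
grip_force: 107.5
clock: 22.48
position: [0.3885, 0.061, 0.0754]
ee_rot: [0.853, 0.522, -0.001, -0.001]
force: [0.6, 0.1, -2.5]
gripper_width: 0.0128
grip_force: 107.6
clock: 23.48
position: [0.3885, 0.0611, 0.0754]
ee_rot: [0.98, 0.199, -0.001, -0.0]
force: [-0.5, -0.1, -1.8]
gripper_width: 0.0128
grip_force: 107.6
clock: 24.22
position: [0.389, 0.061, 0.0399]
ee_rot: [1.0, 0.023, -0.0, -0.0]
force: [-0.5, 0.2, -1.3]
gripper_width: 0.0125
grip_force: 107.7
t 24.2 at [0.389  0.061  0.0399] yaw 2.6 F [-0.5  0.2 -1.3] w 0.0125 grip 108
shift [-0.07 -0.05  0.39] turn [-0.    0.01  0.05] j [-0.15  0.4   1.98  0.    0.75  1.38]
```

View pics/p6.png

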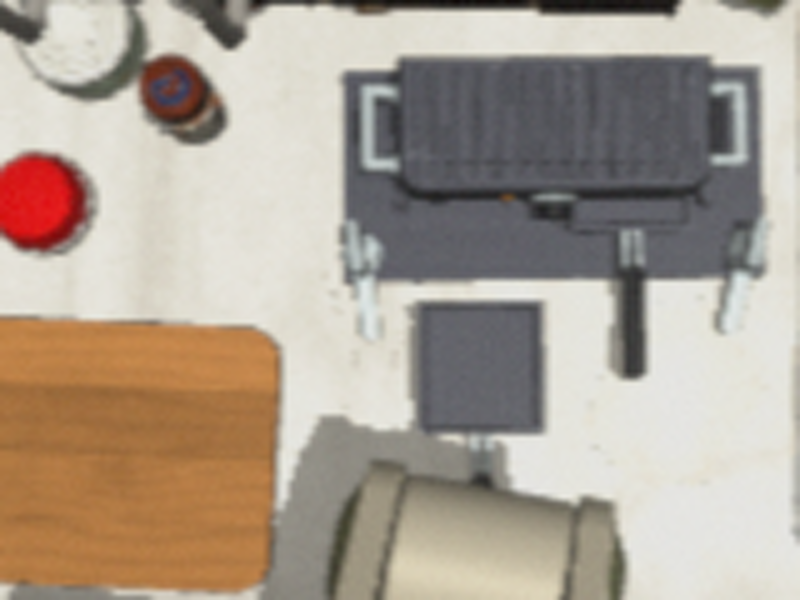

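Pan_b faces the left bay; its rim corners are at (417,302), (543,303), (545,432) and (421,433).

Run:
```python
from h import *
S=np.array([(.041,.04),(.041,-.04),(-.041,-.04),(-.041,.04)])
r=fit(S,cast(crop([(417,302),(543,303),(545,432),(421,433)]),.0473)); print(r.x.round(4),np.degrees(r.x[2]),(r.fun*1e3).round(1))
q=(.6059,.0218,.0414);c,s=np.cos(q[2]),np.sin(q[2]);d=r.x[:2]-q[:2];print("in grill",(c*d[0]+s*d[1]),(-s*d[0]+c*d[1]))
```

```text
[0.4959 0.0652 0.0415] 2.3755925179766177 [-0.6 -0.1  1.1 -0.8 -0.  -0.7 -0.5  1.7]
in grill -0.10813956748152723 0.04793539181551589
```

```bash
python3 -m handwheel '[{"dx":0,"dy":-0.05,"dz":0.44,"rx":0,"ry":0,"rz":0},{"dx":0.35,"dy":0,"dz":0,"rx":0,"ry":0,"rz":0},{"dx":0.35,"dy":0,"dz":0,"rx":0,"ry":0,"rz":0},{"dx":0.35,"dy":0,"dz":0,"rx":0,"ry":0,"rz":0},{"dx":0.35,"dy":0,"dz":0,"rx":0,"ry":0,"rz":0},{"dx":0,"dy":0,"dz":0.06,"rx":0,"ry":0,"rz":0},{"dx":0,"dy":0,"dz":0.05,"rx":0,"ry":0,"rz":0},{"dx":0,"dy":0,"dz":0,"rx":0,"ry":0,"rz":0}]'
python3 h.py .520 .067 .0175 2.4
```

```text
clock: 25.28
position: [0.4445, 0.0655, 0.018]
ee_rot: [1.0, 0.022, -0.0, -0.0]
force: [-0.2, 0.2, -2.5]
gripper_width: 0.0128
grip_force: 107.7
t 25.3 at [0.4445 0.0655 0.018 ] yaw 2.6 F [-0.2  0.2 -2.5] w 0.0128 grip 108
shift [1.89 0.05 0.01] turn [-0.    0.01  0.03] j [-0.12  0.51  1.86 -0.    0.77  1.41]
```

```bash
python3 -m handwheel '[{"dx":0.25,"dy":0,"dz":0,"rx":0,"ry":0,"rz":0},{"dx":0.25,"dy":0,"dz":0,"rx":0,"ry":0,"rz":0},{"dx":0.25,"dy":0,"dz":0,"rx":0,"ry":0,"rz":0},{"dx":0.25,"dy":0,"dz":0,"rx":0,"ry":0,"rz":0}]'
python3 -m handwheel '[{"dx":0.25,"dy":0,"dz":0,"rx":0,"ry":0,"rz":0},{"dx":0.25,"dy":0,"dz":0,"rx":0,"ry":0,"rz":0},{"dx":0.2,"dy":0,"dz":0.02,"rx":0,"ry":0,"rz":0},{"dx":0,"dy":0,"dz":0.02,"rx":0,"ry":0,"rz":0}]'
python3 -m handwheel '[{"dx":0.08,"dy":0,"dz":0,"rx":0,"ry":0,"rz":0},{"dx":0.08,"dy":0,"dz":0,"rx":0,"ry":0,"rz":0}]'
python3 h.py .520 .067 .0175 2.4
```

```text
clock: 25.78
position: [0.4858, 0.0673, 0.0181]
ee_rot: [1.0, 0.022, 0.0, 0.0]
force: [-0.1, -0.2, -1.6]
gripper_width: 0.0126
grip_force: 107.7
clock: 26.28
position: [0.5135, 0.0685, 0.0164]
ee_rot: [1.0, 0.022, 0.0, 0.0]
force: [0.1, -0.5, 0.4]
gripper_width: 0.0126
grip_force: 107.8
clock: 26.52
position: [0.5184, 0.0689, 0.0164]
ee_rot: [1.0, 0.022, -0.001, -0.0]
force: [-8.8, -1.5, 0.8]
gripper_width: 0.0126
grip_force: 108.0
t 26.5 at [0.5184 0.0689 0.0164] yaw 2.6 F [-8.8 -1.5  0.8] w 0.0126 grip 108
shift [ 0.04  0.05 -0.03] turn [-0.    0.03  0.03] j [-0.09  0.6   1.65 -0.    0.89  1.43]
```

```bash
python3 -m handwheel '[{"dx":0.06,"dy":0,"dz":0,"rx":0,"ry":0,"rz":0},{"dx":0,"dy":0,"dz":0,"rx":0,"ry":0,"rz":0}]'
python3 -m handwheel '[{"dx":0,"dy":0,"dz":0,"rx":0,"ry":0,"rz":0},{"dx":0,"dy":0,"dz":0,"rx":0,"ry":0,"rz":0},{"dx":0,"dy":0,"dz":-0.5,"rx":0,"ry":0,"rz":0},{"dx":0,"dy":0,"dz":-0.9,"rx":0,"ry":0,"rz":0},{"dx":0,"dy":0,"dz":-0.9,"rx":0,"ry":0,"rz":0},{"dx":0,"dy":0,"dz":0,"rx":0,"ry":0,"rz":-0.75},{"dx":0,"dy":0,"dz":0,"rx":0,"ry":0,"rz":-0.75},{"dx":0,"dy":0,"dz":0,"rx":0,"ry":0,"rz":0}]' 0.45
python3 h.py .5685 .1461 .03 10.3
```

```text
clock: 26.78
position: [0.5183, 0.0689, 0.016]
ee_rot: [1.0, 0.023, -0.004, -0.0]
force: [-13.6, -4.6, 4.1]
gripper_width: 0.0129
grip_force: 108.9
clock: 27.78
position: [0.5221, 0.0689, 0.1087]
ee_rot: [0.996, 0.087, 0.0, 0.0]
force: [-0.0, -0.8, -0.9]
gripper_width: 0.0382
grip_force: 0.0
t 27.8 at [0.5221 0.0689 0.1087] yaw 10.0 F [-0.  -0.8 -0.9] w 0.0382 grip 0
shift [ 1.48 -1.7   1.97] turn [ 0.   -0.01 -0.05] j [-0.09  0.46  1.55  0.    1.12  1.3 ]
```

```bash
python3 -m handwheel '[{"dx":0.74,"dy":-0.85,"dz":0,"rx":0,"ry":0,"rz":0},{"dx":0.74,"dy":-0.85,"dz":0,"rx":0,"ry":0,"rz":0},{"dx":0,"dy":0,"dz":0.6,"rx":0,"ry":0,"rz":0},{"dx":0,"dy":0,"dz":0.7,"rx":0,"ry":0,"rz":0},{"dx":0,"dy":0,"dz":0.65,"rx":0,"ry":0,"rz":0},{"dx":0,"dy":0,"dz":0,"rx":0,"ry":0,"rz":0}]'
python3 h.py .5685 .1461 .03 10.3
python3 -m handwheel '[{"dx":0,"dy":0,"dz":0,"rx":0,"ry":0,"rz":0},{"dx":0,"dy":0,"dz":0,"rx":0,"ry":0,"rz":0},{"dx":0,"dy":0,"dz":0,"rx":0,"ry":0,"rz":0},{"dx":0,"dy":0,"dz":0,"rx":0,"ry":0,"rz":0}]' 0 30
python3 -m handwheel '[{"dx":0,"dy":0,"dz":0,"rx":0,"ry":0,"rz":-1},{"dx":0,"dy":0,"dz":0,"rx":0,"ry":0,"rz":-1},{"dx":0,"dy":0,"dz":0,"rx":0,"ry":0,"rz":-1},{"dx":0,"dy":0,"dz":0,"rx":0,"ry":0,"rz":-1},{"dx":0,"dy":0,"dz":0,"rx":0,"ry":0,"rz":-1},{"dx":0,"dy":0,"dz":0,"rx":0,"ry":0,"rz":-1},{"dx":0,"dy":0,"dz":0,"rx":0,"ry":0,"rz":-1},{"dx":0,"dy":0,"dz":0,"rx":0,"ry":0,"rz":-1}]'
python3 h.py .5685 .1461 .03 92.4; python3 -c "
from h import *;print(ctrl.get_obs()['wrist_torque'])"
```

```text
clock: 28.52
position: [0.5674, 0.1462, 0.029]
ee_rot: [0.996, 0.087, -0.002, -0.0]
force: [0.8, 0.9, 1.0]
gripper_width: 0.0388
grip_force: 0.0
t 28.5 at [0.5674 0.1462 0.029 ] yaw 10.0 F [0.8 0.9 1. ] w 0.0388 grip 0
shift [ 0.03  0.01 -0.02] turn [-0.01  0.04 -0.06] j [0.05 0.66 1.46 0.   1.03 1.45]
clock: 29.02
position: [0.5689, 0.1463, 0.0318]
ee_rot: [0.996, 0.088, 0.001, -0.0]
force: [-0.9, 0.3, 6.8]
gripper_width: 0.0084
grip_force: 34.9
clock: 30.02
position: [0.569, 0.1461, 0.0318]
ee_rot: [0.906, 0.424, 0.001, 0.001]
force: [-0.9, -1.0, 6.0]
gripper_width: 0.0084
grip_force: 34.9
t 30.0 at [0.569  0.1461 0.0318] yaw 50.2 F [-0.9 -1.   6. ] w 0.0084 grip 35
shift [-0.01 -0.01  0.05] turn [ 0.03 -0.01 -8.44] j [ 0.05  0.65  1.45 -0.    1.03  0.74]
[-0.07349482 -0.05578662 -0.09003588]
```

```bash
python3 -m handwheel '[{"dx":0,"dy":0,"dz":0,"rx":0,"ry":0,"rz":-1},{"dx":0,"dy":0,"dz":0,"rx":0,"ry":0,"rz":-1},{"dx":0,"dy":0,"dz":0,"rx":0,"ry":0,"rz":-1},{"dx":0,"dy":0,"dz":0,"rx":0,"ry":0,"rz":-1},{"dx":0,"dy":0,"dz":0,"rx":0,"ry":0,"rz":-1},{"dx":0,"dy":0,"dz":0,"rx":0,"ry":0,"rz":-1},{"dx":0,"dy":0,"dz":0,"rx":0,"ry":0,"rz":-1}]'
python3 -m handwheel '[{"dx":0,"dy":0,"dz":0,"rx":0,"ry":0,"rz":-0.8},{"dx":0,"dy":0,"dz":0,"rx":0,"ry":0,"rz":-0.6},{"dx":0,"dy":0,"dz":0,"rx":0,"ry":0,"rz":0}]'
python3 h.py .5685 .1461 .03 92.4; python3 -c "
from h import *;print(ctrl.get_obs()['wrist_torque'])"
python3 -m handwheel '[{"dx":0,"dy":0,"dz":0,"rx":0,"ry":0,"rz":-0.5},{"dx":0,"dy":0,"dz":0,"rx":0,"ry":0,"rz":0}]'
python3 h.py .5685 .1461 .03 92.4; python3 -c "
from h import *;print(ctrl.get_obs()['wrist_torque'])"
```

```text
clock: 30.9
position: [0.5693, 0.146, 0.0318]
ee_rot: [0.736, 0.677, 0.001, 0.001]
force: [1.5, -1.2, 5.9]
gripper_width: 0.0088
grip_force: 34.8
clock: 31.28
position: [0.5693, 0.146, 0.0318]
ee_rot: [0.694, 0.72, 0.001, 0.001]
force: [1.4, -0.9, 5.4]
gripper_width: 0.0083
grip_force: 34.8
t 31.3 at [0.5693 0.146  0.0318] yaw 92.1 F [ 1.4 -0.9  5.4] w 0.0083 grip 35
shift [ 0.   -0.02  0.05] turn [ 0.04  0.   -0.06] j [ 0.05  0.65  1.45 -0.    1.03  0.01]
[-0.08226154 -0.10519186  0.06610473]
clock: 31.52
position: [0.5693, 0.146, 0.0319]
ee_rot: [0.679, 0.734, 0.001, 0.001]
force: [1.6, -1.6, 6.5]
gripper_width: 0.0081
grip_force: 44.1
t 31.5 at [0.5693 0.146  0.0319] yaw 94.5 F [ 1.6 -1.6  6.5] w 0.0081 grip 44
shift [ 0.   -0.02  0.05] turn [ 0.04 -0.    0.41] j [ 0.05  0.65  1.45  0.    1.03 -0.03]
[-0.1307863  -0.11694267 -0.86790023]
```

```bash
python3 -m handwheel '[{"dx":0,"dy":0,"dz":0,"rx":0,"ry":0,"rz":0},{"dx":0,"dy":0,"dz":0,"rx":0,"ry":0,"rz":0},{"dx":0,"dy":0,"dz":-0.6,"rx":0,"ry":0,"rz":0},{"dx":0,"dy":0,"dz":-0.7,"rx":0,"ry":0,"rz":0},{"dx":0,"dy":0,"dz":-0.7,"rx":0,"ry":0,"rz":0}]' 0.45
python3 -m handwheel '[{"dx":-0.78,"dy":-0.03,"dz":0,"rx":0,"ry":0,"rz":0},{"dx":-0.78,"dy":-0.03,"dz":0,"rx":0,"ry":0,"rz":0},{"dx":-0.78,"dy":-0.03,"dz":0,"rx":0,"ry":0,"rz":0},{"dx":-0.78,"dy":-0.03,"dz":0,"rx":0,"ry":0,"rz":0},{"dx":-0.78,"dy":-0.03,"dz":0,"rx":0,"ry":0,"rz":0},{"dx":-0.78,"dy":-0.03,"dz":0,"rx":0,"ry":0,"rz":0},{"dx":-0.78,"dy":-0.03,"dz":0,"rx":0,"ry":0,"rz":0},{"dx":-0.78,"dy":-0.03,"dz":0,"rx":0,"ry":0,"rz":0}]'
python3 -m handwheel '[{"dx":0,"dy":0,"dz":0,"rx":0,"ry":0,"rz":-1},{"dx":0,"dy":0,"dz":0,"rx":0,"ry":0,"rz":-1},{"dx":0,"dy":0,"dz":0,"rx":0,"ry":0,"rz":-1},{"dx":0,"dy":0,"dz":0,"rx":0,"ry":0,"rz":-1},{"dx":0,"dy":0,"dz":0,"rx":0,"ry":0,"rz":-1},{"dx":0,"dy":0,"dz":0,"rx":0,"ry":0,"rz":-1},{"dx":0,"dy":0,"dz":0,"rx":0,"ry":0,"rz":-1},{"dx":0,"dy":0,"dz":0,"rx":0,"ry":0,"rz":-1}]'
python3 -m handwheel '[{"dx":0,"dy":0,"dz":0,"rx":0,"ry":0,"rz":-1},{"dx":0,"dy":0,"dz":0,"rx":0,"ry":0,"rz":-1},{"dx":0,"dy":0,"dz":0,"rx":0,"ry":0,"rz":-1},{"dx":0,"dy":0,"dz":0,"rx":0,"ry":0,"rz":-1},{"dx":0,"dy":0,"dz":0,"rx":0,"ry":0,"rz":-1},{"dx":0,"dy":0,"dz":0,"rx":0,"ry":0,"rz":-1},{"dx":0,"dy":0,"dz":0,"rx":0,"ry":0,"rz":-0.4},{"dx":0,"dy":0,"dz":0,"rx":0,"ry":0,"rz":0}]'
python3 h.py .5795 -.1055 .03 166.3
```

```text
clock: 32.15
position: [0.5679, 0.1463, 0.1112]
ee_rot: [0.678, 0.735, -0.0, -0.0]
force: [-1.1, 0.3, 0.2]
gripper_width: 0.0385
grip_force: 0.0
clock: 33.15
position: [0.5783, -0.1042, 0.1103]
ee_rot: [0.678, 0.735, -0.0, -0.0]
force: [0.4, 0.1, 0.4]
gripper_width: 0.0383
grip_force: 0.0
clock: 34.15
position: [0.5783, -0.1032, 0.1103]
ee_rot: [0.385, 0.923, -0.0, -0.0]
force: [-0.8, -1.0, 0.0]
gripper_width: 0.0386
grip_force: 0.0
clock: 35.15
position: [0.5784, -0.1033, 0.1104]
ee_rot: [0.117, 0.993, 0.0, -0.0]
force: [-0.6, 0.4, -0.3]
gripper_width: 0.0387
grip_force: 0.0
t 35.1 at [ 0.5784 -0.1033  0.1104] yaw 166.5 F [-0.6  0.4 -0.3] w 0.0387 grip 0
shift [-0.04 -0.05  2.01] turn [ 0.   -0.    0.04] j [-0.38  0.55  1.37  0.    1.22 -1.71]
```

```bash
python3 -m handwheel '[{"dx":-0.04,"dy":-0.05,"dz":0.6,"rx":0,"ry":0,"rz":0},{"dx":0,"dy":0,"dz":0.7,"rx":0,"ry":0,"rz":0},{"dx":0,"dy":0,"dz":0.7,"rx":0,"ry":0,"rz":0},{"dx":0,"dy":0,"dz":0,"rx":0,"ry":0,"rz":0}]'
python3 -m handwheel '[{"dx":0,"dy":0,"dz":0,"rx":0,"ry":0,"rz":0},{"dx":0,"dy":0,"dz":0,"rx":0,"ry":0,"rz":0},{"dx":0,"dy":0,"dz":0,"rx":0,"ry":0,"rz":0},{"dx":0,"dy":0,"dz":0,"rx":0,"ry":0,"rz":0}]' 0 30
python3 h.py .5795 -.1055 .03 92.4
```

```text
clock: 35.65
position: [0.5786, -0.1053, 0.0289]
ee_rot: [0.117, 0.993, 0.001, -0.002]
force: [-0.4, -0.2, -0.9]
gripper_width: 0.0388
grip_force: 0.0
clock: 36.15
position: [0.5803, -0.1057, 0.0319]
ee_rot: [0.117, 0.993, -0.0, 0.001]
force: [-0.9, 2.1, 6.4]
gripper_width: 0.008
grip_force: 34.9
t 36.1 at [ 0.5803 -0.1057  0.0319] yaw 166.6 F [-0.9  2.1  6.4] w 0.0080 grip 35
shift [0.02 0.   0.05] turn [ 0.02  0.03 14.83] j [-0.38  0.66  1.45  0.    1.04 -1.72]
```

```bash
python3 -m handwheel '[{"dx":0,"dy":0,"dz":0,"rx":0,"ry":0,"rz":1},{"dx":0,"dy":0,"dz":0,"rx":0,"ry":0,"rz":1},{"dx":0,"dy":0,"dz":0,"rx":0,"ry":0,"rz":1},{"dx":0,"dy":0,"dz":0,"rx":0,"ry":0,"rz":1},{"dx":0,"dy":0,"dz":0,"rx":0,"ry":0,"rz":1},{"dx":0,"dy":0,"dz":0,"rx":0,"ry":0,"rz":1},{"dx":0,"dy":0,"dz":0,"rx":0,"ry":0,"rz":1},{"dx":0,"dy":0,"dz":0,"rx":0,"ry":0,"rz":1}]'
python3 -m handwheel '[{"dx":0,"dy":0,"dz":0,"rx":0,"ry":0,"rz":1},{"dx":0,"dy":0,"dz":0,"rx":0,"ry":0,"rz":1},{"dx":0,"dy":0,"dz":0,"rx":0,"ry":0,"rz":1},{"dx":0,"dy":0,"dz":0,"rx":0,"ry":0,"rz":1},{"dx":0,"dy":0,"dz":0,"rx":0,"ry":0,"rz":1},{"dx":0,"dy":0,"dz":0,"rx":0,"ry":0,"rz":1},{"dx":0,"dy":0,"dz":0,"rx":0,"ry":0,"rz":0.8},{"dx":0,"dy":0,"dz":0,"rx":0,"ry":0,"rz":0}]'
python3 -c "
from h import *;print(ctrl.get_obs()['wrist_torque'])"
python3 -m handwheel '[{"dx":0,"dy":0,"dz":0,"rx":0,"ry":0,"rz":0.5},{"dx":0,"dy":0,"dz":0,"rx":0,"ry":0,"rz":0}]'
python3 h.py .5795 -.1055 .03 92.4; python3 -c "
from h import *;print(ctrl.get_obs()['wrist_torque'])"
```

```text
clock: 37.15
position: [0.5799, -0.1062, 0.0319]
ee_rot: [0.451, 0.893, -0.0, 0.001]
force: [-2.3, -1.8, 7.5]
gripper_width: 0.0087
grip_force: 35.0
clock: 38.15
position: [0.5794, -0.1063, 0.0319]
ee_rot: [0.691, 0.723, -0.0, 0.001]
force: [-5.5, -2.5, 8.6]
gripper_width: 0.0087
grip_force: 35.2
[-0.38024564  0.76398006  0.00491862]
clock: 38.4
position: [0.5794, -0.1064, 0.0319]
ee_rot: [0.706, 0.708, -0.001, 0.001]
force: [-3.8, -2.1, 9.2]
gripper_width: 0.0083
grip_force: 44.0
t 38.4 at [ 0.5794 -0.1064  0.0319] yaw 90.1 F [-3.8 -2.1  9.2] w 0.0083 grip 44
shift [0.02 0.   0.05] turn [ 0.    0.02 -0.45] j [-0.38  0.65  1.45 -0.    1.04 -0.38]
[-0.25118163  0.80748183  0.80011086]
```

The right catch has reached its stop. I'll release it, back off and take a final look.

```bash
python3 -m handwheel '[{"dx":0,"dy":0,"dz":0,"rx":0,"ry":0,"rz":0},{"dx":0,"dy":0,"dz":0,"rx":0,"ry":0,"rz":0},{"dx":0,"dy":0,"dz":-0.6,"rx":0,"ry":0,"rz":0},{"dx":0,"dy":0,"dz":-0.8,"rx":0,"ry":0,"rz":0},{"dx":0,"dy":0,"dz":-0.9,"rx":0,"ry":0,"rz":0},{"dx":0,"dy":0,"dz":-0.9,"rx":0,"ry":0,"rz":0}]' 0.45
python3 -m handwheel '[{"dx":0,"dy":-1,"dz":0,"rx":0,"ry":0,"rz":0},{"dx":0,"dy":-1,"dz":0,"rx":0,"ry":0,"rz":0},{"dx":0,"dy":-1,"dz":0,"rx":0,"ry":0,"rz":0},{"dx":0,"dy":-1,"dz":0,"rx":0,"ry":0,"rz":0},{"dx":0,"dy":-1,"dz":0,"rx":0,"ry":0,"rz":0},{"dx":0,"dy":0,"dz":0,"rx":0,"ry":0,"rz":0}]'
python3 - <<'E'
from h import *
import cv2
a=vision.grab_frame("top")[130:250,150:310,::-1]
cv2.imwrite("pics/p9.png",cv2.resize(a,(800,600),interpolation=cv2.INTER_CUBIC))
E
```

```text
clock: 39.15
position: [0.5794, -0.1056, 0.1596]
ee_rot: [0.707, 0.707, -0.0, -0.0]
force: [-0.3, 1.2, 0.1]
gripper_width: 0.0385
grip_force: 0.0
clock: 39.9
position: [0.3778, -0.1055, 0.1587]
ee_rot: [0.707, 0.707, -0.0, -0.0]
force: [0.5, 0.0, -0.8]
gripper_width: 0.0382
grip_force: 0.0
```

View pics/p9.png

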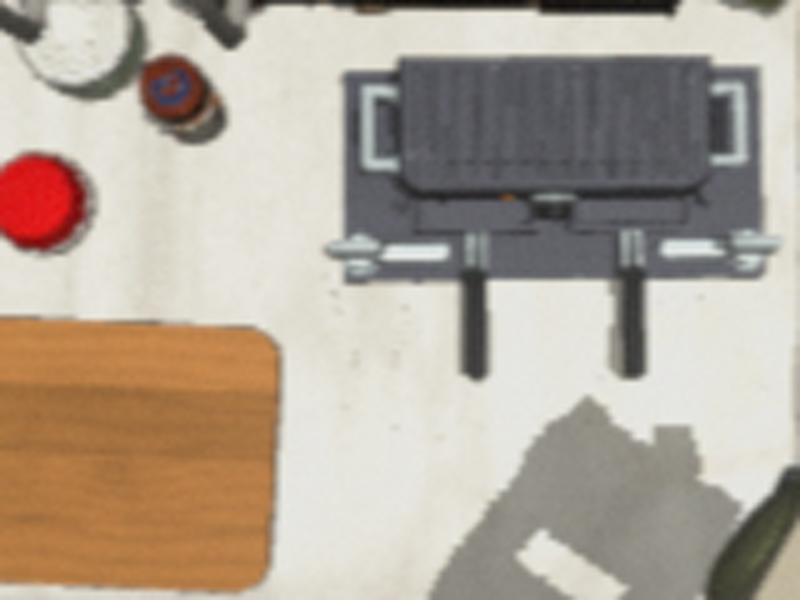

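Both pans are home, with handle ends at (475,377) and (632,377). Both catch arms lie straight across the pan fronts, with tips at (449,252) and (662,248). Nothing else in view has moved.

```bash
python3 -c "
from workcell import ctrl; print(ctrl.sign_off())"
```

```text
the job is handed in; nothing more can be done
None
```

I handed the job in at about 40 s: both pans pushed back to their stops, handles outwards, and both catches turned to their closed stops, with nothing else in the final picture moved.

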